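# Wind a fipple plug home with the inner knob of a coaxial screw feed

### The arm

A 7-joint arm with a two-finger parallel gripper is mounted at the origin on the work surface. World frame = base frame: x ahead of the robot, y to its left, z up, the work surface at z = 0. Lengths are in m, angles in rad, forces in N, time in s.
With the tool pointing down it reaches from about 0.425 to 0.975 m from the base axis. Payload 16.7 kg.
Tool frame: the origin (TCP) lies midway between the tips of the shut fingers; the grasp point (between the pads) lies grip_point_offset behind it (grip_point_offset is the distance from the TCP to the grasp point, in m); z points along the fingers, y is the direction in which the jaws open and shut (so a half turn about z gives the same grasp; the last joint's range is limited). The gripper opens to 85 mm and grips with 20 to 120 N. Pads are 22 mm wide; open, the fingers measure 114 mm over their backs; the gripper's body (76 mm by 85 mm) begins 54 mm behind the grasp point. The pads swing forward as they close: fully open they stand 13 mm farther back than shut.
Start: joints at [-1.403, 0.426, 0.074, 1.606, -0.034, 1.111, -0.067], TCP at [0.211, 0.641, 0.231] pointing down, gripper open.
Joint ranges: [-2.85, 2.85], [-0.5, 2.14], [-1.23, 1.37], [0.21, 2.46], [-1.02, 4.16], [0.16, 2.05], [-2.73, 2.73]. Speed limits (rad/s): [1.89, 1.89, 2.39, 2.39, 3.01, 3.01, 3.01].

### API

Orientations are given as a unit quaternion [x, y, z, w].
In Python, from cell import get_state, grab_frame, job_done, grip_point_offset gives the robot as it stands.
- The arm moves only by the tool play_rows, never from a script. Its argument "increments" is a list of rows, each an object with "dp": the shift along the tool's x, y, z scaled (see below), a list of three; "delta_rot": the turn, a rotation vector about the tool's x, y, z scaled (see below), a list of three; "jaw": the opening in per cent of the stroke, from 0 (shut) to 100 (fully open). A call has 1 to 8 rows; each row is the pose to reach, as a shift and turn from the pose commanded when the call began, along the tool's axes at that moment; what a row does not reach only later rows make up. The controller multiplies each number of a shift by 25 cm and each number of a turn by 60 degrees. A row lasts 1/8 s, in which the tool goes at most 62.5 mm and 10.7 degrees, less where a joint would pass 70% of its speed; a pose out of reach is approached as far as the arm can. A call with a number of a shift or a turn outside -1 to 1 is refused whole. A call with a gripper value outside its range is refused whole. The fingers move at their own pace and stop on an object; "squeeze" is the grip in N (left out, the last holds). Time passes only in rows, so rows that repeat a pose let the fingers close. It gives the time, the measured TCP pose, the force and the opening at its end, in the units of the state.
- get_state(): the state, without advancing time (a new reading comes with each control period).
- grab_frame(name): name is "side" or "top" or "wrist"; returns a dict with "pixels" (480x640x3 uint8, red, green, blue), "range_z" (480x640 float32, m along the optical axis (not along the pixel's ray), 0 where there is no reading), "fov_y" (degrees; the focal length in pixels is half the picture's height over the tangent of half this angle, whatever the lens; pixels are square), "cx", "cy" (the principal point, pixels), "T" (4x4, takes a point from camera to world coordinates). Camera axes: x right, y down, z forward; pixel columns grow to the right and rows downward; lengths in m; the calibration is good to about 2 mm. A picture is of the moment at which its call begins.
- job_done(): hands the job in, once; it reports no verdict.
The state is a dict: "t": time; "joint_pos": joint angles; "joint_vel": joint speeds; "joint_torque": joint torques, N m; "tool_pos": TCP position; "tcp_rot": TCP orientation; "ft_force": force on the tool from outside, world axes, zero at the start; "wrist_torque": the same for the moment, N m; "width": opening from 0.0 (shut) to 1.0 (fully open).
Only numpy, scipy, OpenCV 4.12 (cv2) and the standard library are available. Lean on these libraries where they do the work, as an engineer would, in place of code of your own. Each camera call takes 0.05 s, during which the arm holds its last target.

### The job

Take the wooden plug from its little rack and lay it on the two rods of the brass screw feed, between the ram and the mouth of the whistle tube, and let go of it. Then turn only the small inner knob clockwise, by feel, until the ram has wound the plug into the tube and seated it firmly against the hidden stop: keep up a push of about 10 N (at least 6, never above 20) there for half a second, then let go. Never drag the wide outer ring, and leave the stone, the scribe and the cup alone.

Things in the scene. Friction and masses are not known exactly. Their poses are not given: they have to be found in the camera images.
- feed: screw feed fixed on the bench: base plate 370 x 70 mm, its top at height 12; along its +x: brass gearbox with two coaxial knobs (x -140 to -70 mm, 60 wide, top at height 60), ram carriage (28 wide, top 56), sprung nose (diameter 12, axis at height 45, face at x = -28 at the start, spring 3 N/mm), bed of two rods, whistle tube. Origin on the bench under the middle of the bed, z up
- bed_center (a point): where the plug's centre lies when it rests on the feed's two rods midway between nose and tube (x = 0, y = 0, height 44.4 mm in the feed's frame; 8 mm free at either end of the plug). Rods along x from -34 to 26 mm, diameter 4, centres 12 mm apart, tops at height 36; beside them free down to the base plate
- tube_mouth (a point): centre of the near end of the fixed brass whistle tube (outer diameter 26, bore 22, 180 long, along the feed's x, axis at height 45; mouth at x = 28 mm). A stop hidden inside lies 8 to 20 mm in from the mouth, different each time
- plug_center (a point): centre of the loose plug: a pale yew cylinder 40 mm long, diameter 20, chamfered ends, its axis along its own x, about 15 g. It starts lying level across the two rods of its rack, centre 32 mm above the bench
- rack: fixed small wooden rack that holds the plug at the start: base 50 x 50 x 8 mm with two rods (diameter 4, 12 mm apart, tops at height 24) along its x; origin on the bench under its middle. Free for fingers beside the rods
- knob_grip (a point): on the vertical axis of the small inner knob (knurled brass cylinder, diameter 24, height 24, from 72 to 96 mm above the bench); this point is at height 86 mm, x = -105 mm in the feed's frame
- fine_knob (a joint): angle of the inner knob, rad: 0 at the start, grows clockwise from above, end stop 3.1; takes 2 or 3 grasps. The ram advances 15 mm per rad. The knob turns easily (friction 0.03 N m); pushing the plug on the stop adds a steady 0.015 N m per newton (0.15 at 10 N) and turns it back a little when let go. The plug meets the stop after 1.6 to 2.4 rad, then the push grows 45 N per rad
- ring_mark (a point): top of the nib (6 x 4 x 3 mm) at radius 27.5 mm on the outer ring, a dark steel disc round the inner knob (diameter 60, from 60 to 72 mm above the bench). The ring turns at the lightest touch (0.008 N m) and must keep its setting: the nib may not move 3 mm
- plug: the same plug; origin at its centre
- hone: bystander: grey honing stone 110 x 45 x 22 mm, loose on the bench, origin under its middle
- scribe: bystander: bent steel scribe about 140 mm long, 8 mm thick, loose on the bench
- pot: bystander: clay cup, diameter 70, height 60 mm, loose on the bench, origin under its middle

How it is judged:
By the outcome, as a careful person would: the job done as asked, in the order asked, and still so for the second after the job is handed in, with the robot touching nothing.
It also fails if it takes over 67 s, if anything falls off the work surface, if the arm or the gripper's body presses on something with over 40 N, if the wrist force passes 120 N, or if a joint passes its speed limit or range.

## Working session

There is one attempt and no reset: what is moved stays moved. The work goes in short steps, Python scripts to look and compute and a tool call to move; the robot and the scene stay as the last step left them, time stands still between calls to the robot, and variables do not carry over. Pictures are saved under pics/ and viewed, and the job is handed in when it is done.

Besides the shell and the picture viewer there is one more tool, called after "Emit:" by a JSON object that holds its "name" and its "arguments". play_rows: Moves the arm, as the interface text tells. Its arguments: {"type":"object","properties":{"increments":{"type":"array"},"squeeze":{"type":"number"}},"required":["increments"]}

```bash
ls; mkdir -p pics
python3 - <<'E'
from cell import *
import cv2,numpy as np
s=get_state();print(s, grip_point_offset)
for n in ["side","top","wrist"]:
    f=grab_frame(n);cv2.imwrite(f"pics/{n}0.png",f["pixels"][:,:,::-1]);np.savez(f"{n}0.npz",**f)
    print(n,f["fov_y"],f["cx"],f["cy"],f["T"].round(4).tolist())
E
```

```text
pics
{'t': 0.0, 'joint_pos': array([-1.40250592,  0.42674229,  0.07384713,  1.60656698, -0.03410746,
        1.11078886, -0.06714082]), 'joint_vel': array([-0.00166278, -0.00046211, -0.00074979, -0.00138001, -0.00115649,
       -0.00063442, -0.00016858]), 'joint_torque': array([ 6.33173495e-04, -9.49836946e+01,  3.76113385e+00, -4.63491046e+01,
        1.91432820e-02,  1.03814743e-02,  7.99244276e-06]), 'tool_pos': array([0.21081737, 0.64083116, 0.23062128]), 'tcp_rot': array([ 1.58262517e-01,  9.87396874e-01, -6.20494698e-04, -5.66350975e-05]), 'ft_force': array([ 0.52769351, -0.24586784, -0.75886359]), 'wrist_torque': array([-0.01668494, -0.00961403,  0.03722765]), 'width': 1.001868541697478} 0.0187
side 53.12561494690184 318.8521063948574 231.192537146575 [[0.9126, -0.3056, 0.2716, 0.3299], [-0.4088, -0.6843, 0.6038, -0.5102], [0.0013, -0.6621, -0.7494, 0.737], [0.0, 0.0, 0.0, 1.0]]
top 54.98652997517911 323.8792756564882 238.83307774754323 [[0.0158, -0.9992, 0.0359, 0.5317], [-0.9999, -0.0157, 0.0013, 0.0469], [-0.0008, -0.0359, -0.9994, 1.037], [0.0, 0.0, 0.0, 1.0]]
wrist 64.15170427075043 315.4144878069448 233.41813549963177 [[0.312, 0.9074, 0.2817, 0.1396], [0.9501, -0.2975, -0.0938, 0.6663], [-0.0013, 0.2969, -0.9549, 0.3731], [0.0, 0.0, 0.0, 1.0]]
```

View pics/top0.png

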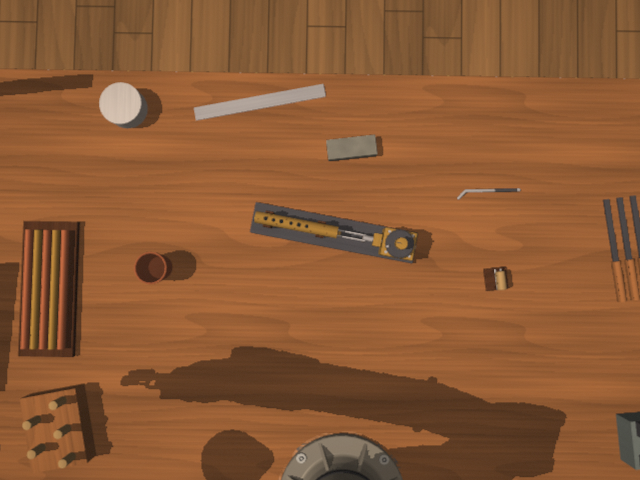

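View pics/side0.png

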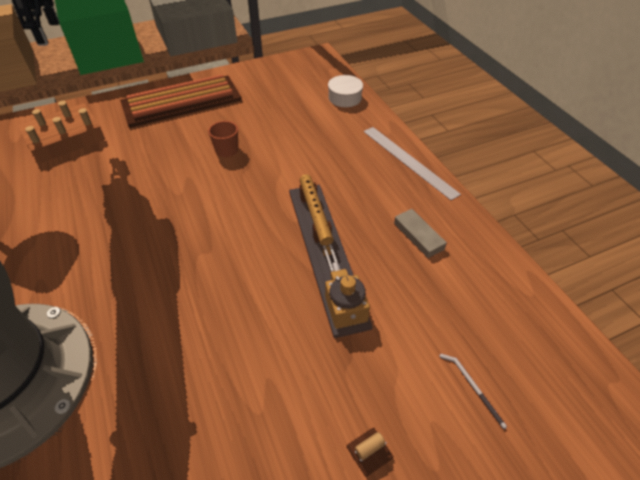

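View pics/wrist0.png

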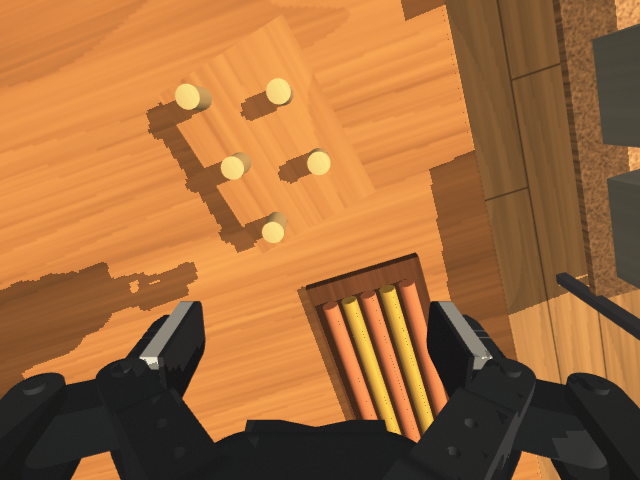

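```bash
cat > h.py <<'E'
import numpy as np,cv2
from cell import *
def ld(n): return dict(np.load(n))
def foc(f): return 240/np.tan(np.radians(float(f["fov_y"]))/2)
def pts(f,us,vs,z):  # cast onto plane z
    F=foc(f);T=f["T"];d=np.stack([(us-f["cx"])/F,(vs-f["cy"])/F,np.ones_like(us,float)],-1)@T[:3,:3].T
    o=T[:3,3];return o+d*((z-o[2])/d[...,2])[...,None]
def cloud(f):
    v,u=np.mgrid[:480,:640];F=foc(f);Z=f["range_z"];T=f["T"]
    P=np.stack([(u-f["cx"])/F*Z,(v-f["cy"])/F*Z,Z],-1)@T[:3,:3].T+T[:3,3]
    P[Z<=0]=np.nan;return P
def proj(f,p):
    T=f["T"];c=(np.asarray(p,float)-T[:3,3])@T[:3,:3];F=foc(f)
    return np.stack([c[...,0]/c[...,2]*F+f["cx"],c[...,1]/c[...,2]*F+f["cy"]],-1)
def snap(n,name):
    f=grab_frame(n);cv2.imwrite(f"pics/{name}.png",f["pixels"][:,:,::-1]);np.savez(f"{name}.npz",**f);return f
def R(s): 
    from scipy.spatial.transform import Rotation as Q
    return Q.from_quat(s["tcp_rot"]).as_matrix()
E
python3 - <<'E'
from h import *
f=ld("top0.npz")
im=f["pixels"][:,:,::-1]
a=cv2.resize(im[255:300,470:530],None,fx=10,fy=10,interpolation=0)
b=cv2.resize(im[195:270,240:430],None,fx=4,fy=4,interpolation=0)
cv2.imwrite("pics/za.png",a);cv2.imwrite("pics/zb.png",b)
P=cloud(f)
for (u,v) in [(501,279),(488,285),(403,243),(392,240),(345,236),(330,232),(260,217),(350,148),(490,190)]:
    print(u,v,P[v,u].round(4))
E
```

```text
501 279 [ 0.4869 -0.3348  0.0402]
488 285 [ 0.4718 -0.3174  0.0103]
403 243 [ 0.5595 -0.1137  0.0943]
392 240 [ 0.5661 -0.0944  0.072 ]
345 236 [0.5745 0.0025 0.0362]
330 232 [0.5817 0.0354 0.0544]
260 217 [0.6113 0.1851 0.0568]
350 148 [ 0.7704 -0.0064  0.0226]
490 190 [ 0.6845 -0.3233  0.0046]
```

View pics/za.png

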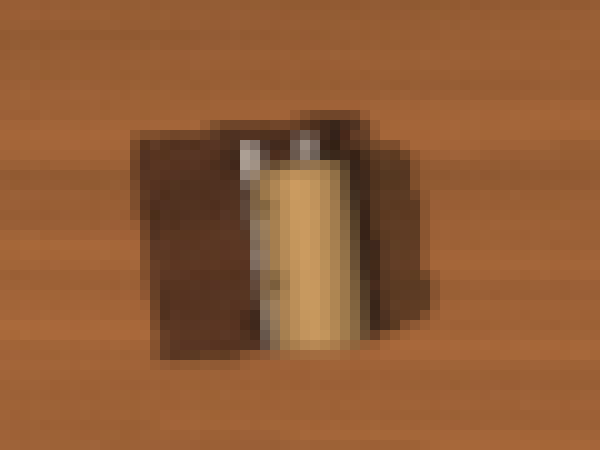

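View pics/zb.png

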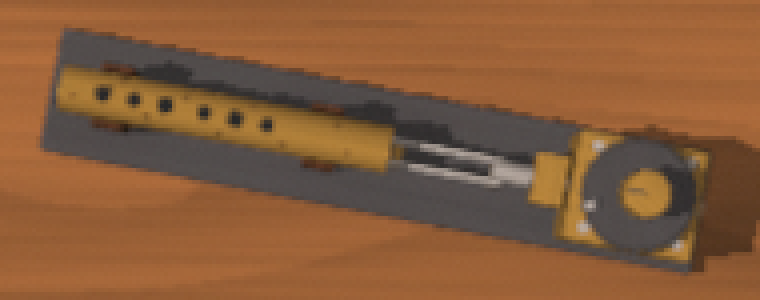

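Run:
```python
from h import *
f=ld("top0.npz");P=cloud(f)
def ax(m,name):
    p=P[m];c=p.mean(0);w,V=np.linalg.eigh(np.cov(p[:,:2].T));d=V[:,1]
    print(name,m.sum(),c.round(4),np.degrees(np.arctan2(d[1],d[0])).round(1),(np.sqrt(w)).round(4)); 
    (r)=cv2.minAreaRect(p[:,:2].astype(np.float32)*1000);print(r)
x,y,z=P[...,0],P[...,1],P[...,2]
near=(abs(x-.485)<.06)&(abs(y+.33)<.06)
ax(near&(z>.029),"plug"); ax(near&(z>.005),"rackall")
nf=(abs(x-.58)<.12)&(abs(y-.04)<.24)
ax(nf&(z>.005)&(z<.02),"base");ax(nf&(z>.047)&(z<.063)&(y>.025),"tube");ax(nf&(z>.085),"knob");ax(nf&(z>.066)&(z<.08),"ring")
```

```text
plug 176 [ 0.4851 -0.3337  0.0383] -172.0 [0.0053 0.0116]
((484.7926330566406, -335.0768737792969), (39.409114837646484, 19.792030334472656), 4.148439407348633)
rackall 451 [ 0.4877 -0.3309  0.0207] 174.8 [0.0117 0.0141]
((494.9594421386719, -335.9786071777344), (65.57208251953125, 54.57053756713867), 6.807365417480469)
base 2814 [0.5865 0.0515 0.0105] 79.3 [0.0245 0.0904]
((578.6798095703125, 52.475067138671875), (166.111328125, 468.0132141113281), 5.018495082855225)
tube 966 [0.5987 0.1122 0.0539] 79.9 [0.0076 0.0509]
((599.0219116210938, 111.61644744873047), (176.1098175048828, 34.846683502197266), 80.13223266601562)
knob 115 [ 0.56   -0.1091  0.0943] 122.2 [0.0061 0.0062]
((559.853515625, -109.59822082519531), (23.619041442871094, 22.233041763305664), 35.59618377685547)
ring 527 [ 0.56   -0.1087  0.0706] 145.3 [0.0163 0.0164]
((560.1854248046875, -109.6658935546875), (59.41665267944336, 58.936527252197266), 89.86282348632812)
```

Emit:
{"name": "play_rows", "arguments": {"increments": [{"dp":[-0.16,-0.15,0],"delta_rot":[0,0,0],"jaw":100},{"dp":[-0.33,-0.3,0],"delta_rot":[0,0,0],"jaw":100},{"dp":[-0.5,-0.45,0],"delta_rot":[0,0,0],"jaw":100},{"dp":[-0.67,-0.6,0],"delta_rot":[0,0,0],"jaw":100},{"dp":[-0.83,-0.75,0],"delta_rot":[0,0,0],"jaw":100},{"dp":[-1,-0.9,0],"delta_rot":[0,0,0],"jaw":100}], "squeeze": 30}}

```text
t: 0.9
tool_pos: [0.3786, 0.3476, 0.2313]
tcp_rot: [0.158, 0.987, 0.0, -0.0]
ft_force: [-0.4, 1.0, 0.6]
width: 1.0
```

```bash
cat > st.py <<'E'
from h import *
s=get_state();r=R(s);print(s["t"],"q",s["joint_pos"].round(3),"tcp",s["tool_pos"].round(4),"x",r[:,0].round(3),"y",r[:,1].round(3),"w",s["width"],"f",s["ft_force"].round(2),s["wrist_torque"].round(3))
E
python3 st.py
```

```text
0.9 q [-1.047  0.161  0.2    1.972 -0.038  1.012  0.424] tcp [0.3786 0.3476 0.2313] x [-0.95   0.312  0.   ] y [0.312 0.95  0.   ] w 0.9998869948406236 f [-0.36  1.05  0.55] [-0.007 -0.029  0.015]
```

Emit:
{"name": "play_rows", "arguments": {"increments": [{"dp":[-0.18,-0.18,0],"delta_rot":[0,0,-0.07],"jaw":100},{"dp":[-0.35,-0.35,0],"delta_rot":[0,0,-0.14],"jaw":100},{"dp":[-0.52,-0.52,0],"delta_rot":[0,0,-0.21],"jaw":100},{"dp":[-0.69,-0.69,0],"delta_rot":[0,0,-0.28],"jaw":100},{"dp":[-0.85,-0.85,0],"delta_rot":[0,0,-0.35],"jaw":100},{"dp":[-1,-1,0],"delta_rot":[0,0,-0.4],"jaw":100}]}}

```text
t: 1.65
tool_pos: [0.538, 0.0318, 0.2314]
tcp_rot: [-0.051, 0.999, 0.0, 0.0]
ft_force: [1.2, 0.3, 0.1]
width: 0.999
```

```bash
python3 st.py
```

```text
1.65 q [-0.541  0.211  0.421  1.931 -0.101  1.02   1.598] tcp [0.538  0.0318 0.2314] x [-0.995 -0.103 -0.   ] y [-0.103  0.995  0.   ] w 0.9988446789010653 f [1.17 0.3  0.14] [ 0.068 -0.045  0.011]
```

```bash
python3 st.py
python3 - <<'E'
from h import *
snap("wrist","w1")
E
```

```text
1.65 q [-0.541  0.211  0.421  1.931 -0.101  1.02   1.598] tcp [0.538  0.0318 0.2314] x [-0.995 -0.103 -0.   ] y [-0.103  0.995  0.   ] w 0.9988446789010653 f [1.17 0.3  0.14] [ 0.068 -0.045  0.011]
```

View pics/w1.png

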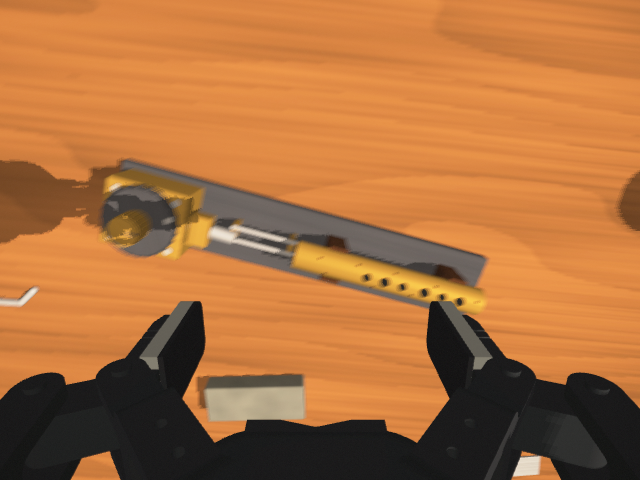

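```bash
cat > feed.py <<'E'
from h import *
def feed(n):
    f=ld(n);P=cloud(f);x,y,z=P[...,0],P[...,1],P[...,2]
    nf=(abs(x-.58)<.12)&(abs(y-.04)<.24)
    k=P[nf&(z>.088)&(z<.1)&(abs(y+.11)<.05)];r=P[nf&(z>.066)&(z<.0735)&(abs(y+.11)<.05)];t=P[nf&(z>.05)&(z<.065)&(y>.02)]
    for nme,q in (("knob",k),("ring",r)):
        if len(q)>10: print(nme,len(q),cv2.minEnclosingCircle((q[:,:2]*1000).astype(np.float32)),np.median(q[:,2]))
    # tube ridge: top line, by fitting in y-bins the max z
    w,V=np.linalg.eigh(np.cov(t[:,:2].T));d=V[:,1]*np.sign(V[1,1]);c=t[:,:2].mean(0)
    print("tube",len(t),c.round(4),np.degrees(np.arctan2(d[1],d[0])).round(2),"ends",((t[:,:2]-c)@d).min(),((t[:,:2]-c)@d).max(),"topz",np.percentile(t[:,2],98))
    b=cv2.minAreaRect((P[nf&(z>.006)&(z<.018)][:,:2]*1000).astype(np.float32));print("base",b)
if __name__=="__main__":
    import sys; feed(sys.argv[1])
E
python3 feed.py w1.npz; python3 feed.py top0.npz
```

```text
knob 893 ((561.6176147460938, -108.74813842773438), 12.508374214172363) 0.09584777258464289
ring 2921 ((561.8492431640625, -109.2333755493164), 31.259950637817383) 0.07192107024622135
tube 4702 [0.5971 0.1071] 80.61 ends -0.08638732582618966 0.09376287657681043 topz 0.05897631127424964
base ((585.7214965820312, 28.719223022460938), (369.52191162109375, 70.65431213378906), 80.13961791992188)
knob 111 ((559.7257080078125, -109.82005310058594), 12.265999794006348) 0.0946357414738267
ring 491 ((560.3043212890625, -109.60015869140625), 30.464481353759766) 0.07034437205578525
tube 854 [0.5985 0.1099] 79.85 ends -0.09001117041490778 0.0898727790256762 topz 0.059268168057884686
base ((580.6028442382812, 65.04391479492188), (164.56683349609375, 446.17572021484375), 5.994338512420654)
```

Emit:
{"name": "play_rows", "arguments": {"increments": [{"dp":[0.05,-0.22,0],"delta_rot":[0,0,0],"jaw":100},{"dp":[0.1,-0.42,0],"delta_rot":[0,0,0],"jaw":100},{"dp":[0.15,-0.62,0],"delta_rot":[0,0,0],"jaw":100},{"dp":[0.2,-0.82,0],"delta_rot":[0,0,0],"jaw":100},{"dp":[0.25,-1,0],"delta_rot":[0,0,0],"jaw":100}]}}

```text
t: 2.33
tool_pos: [0.4999, -0.223, 0.2314]
tcp_rot: [-0.05, 0.999, -0.0, 0.0]
ft_force: [1.0, -0.3, -0.0]
width: 1.0
```

Emit:
{"name": "play_rows", "arguments": {"increments": [{"dp":[0.05,-0.2,0.07],"delta_rot":[0,0,0],"jaw":100},{"dp":[0.1,-0.36,0.14],"delta_rot":[0,0,0],"jaw":100},{"dp":[0.11,-0.43,0.2],"delta_rot":[0,0,0],"jaw":100},{"dp":[0.11,-0.43,0.2],"delta_rot":[0,0,0],"jaw":100}]}}

```text
t: 2.82
tool_pos: [0.4828, -0.332, 0.1802]
tcp_rot: [-0.049, 0.999, 0.0, -0.001]
ft_force: [-0.5, 0.0, -0.2]
width: 0.999
```

```bash
python3 - <<'E'
from h import *
snap("wrist","w2")
E
python3 st.py
```

```text
2.875 q [ 0.031  0.377  0.581  1.885 -0.25   0.953  2.397] tcp [ 0.4836 -0.3311  0.181 ] x [-0.995 -0.1    0.001] y [-0.1    0.995  0.   ] w 1.0000461182781542 f [ 0.49  0.33 -0.96] [-0.002 -0.04  -0.038]
```

View pics/w2.png

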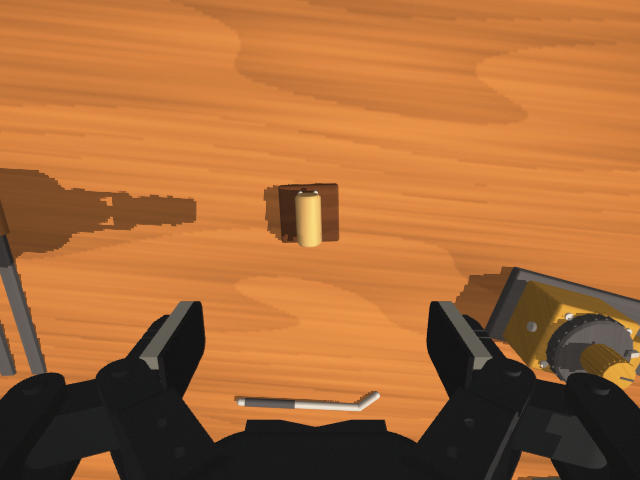

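Run:
```python
from h import *
f=ld("w2.npz");P=cloud(f);x,y,z=P[...,0],P[...,1],P[...,2]
n=(abs(x-.485)<.06)&(abs(y+.33)<.06)
for a,b in ((.0345,.06),(.030,.06),(.005,.015)):
    q=P[n&(z>a)&(z<b)];print(len(q),q[:,2].max(),cv2.minAreaRect((q[:,:2]*1000).astype(np.float32)))
hsv=cv2.cvtColor(f["pixels"],cv2.COLOR_RGB2HSV)
m=cv2.inRange(hsv,(18,60,120),(32,255,255));m=m[180:255,285:335];u=np.argwhere(m)[:,::-1]+[285,180]
print(len(u));g=pts(f,u[:,0].astype(float),u[:,1].astype(float),.036);print(cv2.minAreaRect((g[:,:2]*1000).astype(np.float32)))
```

```text
1222 0.04387670375675712 ((486.2911682128906, -335.8205261230469), (40.134300231933594, 19.173171997070312), 8.032115936279297)
1314 0.04387670375675712 ((486.29296875, -335.8612060546875), (40.08295822143555, 19.990816116333008), 7.556063652038574)
2076 0.013008084323873403 ((488.4792175292969, -335.5751953125), (50.08334732055664, 49.9467658996582), 7.646175861358643)
794
((487.2988586425781, -335.3602294921875), (40.64885711669922, 17.601402282714844), 7.8540191650390625)
```

Emit:
{"name": "play_rows", "arguments": {"increments": [{"dp":[-0.009,-0.019,0.15],"delta_rot":[0,0,-0.033],"jaw":60},{"dp":[-0.009,-0.019,0.3],"delta_rot":[0,0,-0.033],"jaw":60},{"dp":[-0.009,-0.019,0.4],"delta_rot":[0,0,-0.033],"jaw":60},{"dp":[-0.009,-0.019,0.4],"delta_rot":[0,0,-0.033],"jaw":60}]}}

```text
t: 3.38
tool_pos: [0.4865, -0.334, 0.0806]
tcp_rot: [-0.068, 0.998, 0.001, -0.001]
ft_force: [-1.1, -0.1, -0.0]
width: 0.6
```

```bash
python3 st.py
```

```text
3.375 q [ 0.106  0.515  0.503  1.944 -0.348  0.771  2.515] tcp [ 0.4865 -0.334   0.0806] x [-0.991 -0.137  0.002] y [-0.137  0.991  0.002] w 0.5997883959283171 f [-1.08 -0.05 -0.  ] [-0.037 -0.03   0.009]
```

Emit:
{"name": "play_rows", "arguments": {"increments": [{"dp":[0,-0.007,0.1],"delta_rot":[0,0,0],"jaw":60},{"dp":[0,-0.007,0.2],"delta_rot":[0,0,0],"jaw":60},{"dp":[0,-0.007,0.26],"delta_rot":[0,0,0],"jaw":60},{"dp":[0,-0.007,0.26],"delta_rot":[0,0,0],"jaw":45},{"dp":[0,-0.007,0.26],"delta_rot":[0,0,0],"jaw":10},{"dp":[0,-0.007,0.26],"delta_rot":[0,0,0],"jaw":10},{"dp":[0,-0.007,0.26],"delta_rot":[0,0,0],"jaw":10}], "squeeze": 25}}

```text
t: 4.25
tool_pos: [0.4875, -0.3374, 0.0175]
tcp_rot: [-0.068, 0.998, -0.0, 0.001]
ft_force: [-1.0, 1.5, 7.7]
width: 0.222
```

```bash
python3 st.py;  python3 - <<'E'
from h import *
snap("wrist","w3")
E
```

```text
4.25 q [ 0.159  0.609  0.442  1.964 -0.413  0.656  2.57 ] tcp [ 0.4875 -0.3374  0.0175] x [-0.991 -0.135 -0.001] y [-0.135  0.991 -0.   ] w 0.22234931631055974 f [-0.96  1.5   7.66] [ 0.493  0.23  -0.073]
```

View pics/w3.png

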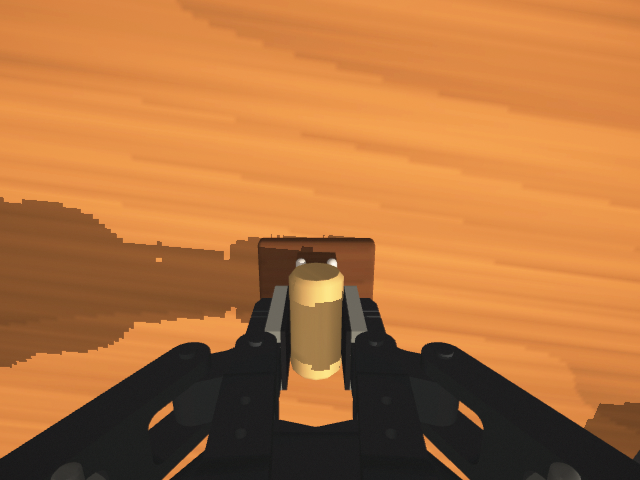

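Emit:
{"name": "play_rows", "arguments": {"increments": [{"dp":[0,0,-0.04],"delta_rot":[0,0,0],"jaw":10},{"dp":[0,0,-0.15],"delta_rot":[0,0,0],"jaw":10},{"dp":[0,0,-0.35],"delta_rot":[0,0,0],"jaw":10},{"dp":[0,0,-0.5],"delta_rot":[0,0,0],"jaw":10},{"dp":[0,0,-0.5],"delta_rot":[0,0,0],"jaw":10}]}}

```text
t: 4.92
tool_pos: [0.4883, -0.3383, 0.145]
tcp_rot: [-0.068, 0.998, -0.001, 0.002]
ft_force: [1.0, 0.2, -0.9]
width: 0.223
```

```bash
python3 st.py;  python3 - <<'E'
from h import *
f=snap("wrist","w4")
P=cloud(f);s=get_state();r=R(s);L=(P-s["tool_pos"])@r
a=L[...,2];hsv=cv2.cvtColor(f["pixels"],cv2.COLOR_RGB2HSV)
m=(a>-.05)&(a<.01)&(abs(L[...,1])<.0105)&(abs(L[...,0])<.04)&(hsv[...,1]>60)
q=L[m];print(len(q),q.min(0),q.max(0))
print(cv2.minAreaRect((q[:,:2]*1000).astype(np.float32)))
E
```

```text
4.925 q [ 0.064  0.431  0.558  1.901 -0.292  0.884  2.473] tcp [ 0.4883 -0.3383  0.145 ] x [-0.991 -0.135 -0.005] y [-0.135  0.991 -0.003] w 0.2232329816016973 f [ 0.95  0.25 -0.85] [ 0.003 -0.033 -0.01 ]
5833 [-0.02015789 -0.01049803 -0.04955717] [ 0.02121626  0.0104786  -0.00663071]
((0.5230655670166016, -0.011850357055664062), (41.36403274536133, 20.929954528808594), 0.1431666612625122)
```

View pics/w4.png

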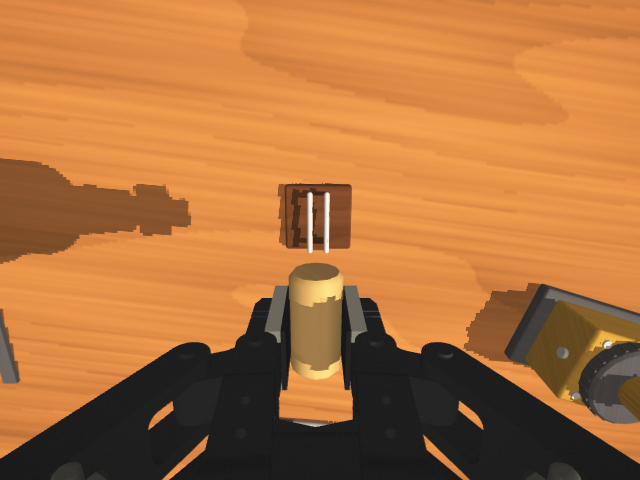

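```bash
cat > inhand.py <<'E'
from h import *
import sys
f=ld(sys.argv[1]);P=cloud(f);s=get_state();r=R(s);L=(P-s["tool_pos"])@r
for x in np.arange(-.018,.019,.006):
    m=(abs(L[...,0]-x)<.002)&(abs(L[...,1])<.003)&(L[...,2]>-.05)&(L[...,2]<.01);q=L[m]
    print(round(x,3),len(q),np.round(np.percentile(q[:,2],[5,50,95]),4) if len(q) else "")
E
python3 inhand.py w4.npz
```

```text
-0.018 87 [-0.0267 -0.0258 -0.0248]
-0.012 158 [-0.027  -0.0261 -0.0251]
-0.006 153 [-0.0269 -0.026  -0.0251]
0.0 167 [-0.0269 -0.026  -0.0249]
0.006 173 [-0.0272 -0.026  -0.0249]
0.012 169 [-0.027  -0.0261 -0.0252]
0.018 230 [-0.027  -0.0256 -0.0141]
```

Emit:
{"name": "play_rows", "arguments": {"increments": [{"dp":[-0.06,0.15,-0.03],"delta_rot":[0,0,0.16],"jaw":10},{"dp":[-0.13,0.32,-0.06],"delta_rot":[0,0,0.32],"jaw":10},{"dp":[-0.2,0.5,-0.1],"delta_rot":[0,0,0.48],"jaw":10},{"dp":[-0.27,0.68,-0.1],"delta_rot":[0,0,0.64],"jaw":10},{"dp":[-0.34,0.86,-0.1],"delta_rot":[0,0,0.8],"jaw":10},{"dp":[-0.4,1,-0.1],"delta_rot":[0,0,0.96],"jaw":10},{"dp":[-0.4,1,-0.1],"delta_rot":[0,0,1],"jaw":10}]}}

```text
t: 5.85
tool_pos: [0.5524, -0.0727, 0.1653]
tcp_rot: [0.439, 0.898, -0.0, -0.001]
ft_force: [0.1, -0.0, 0.1]
width: 0.221
```

```bash
python3 st.py
```

```text
5.85 q [-0.621  0.401  0.805  1.97  -0.361  0.92   1.03 ] tcp [ 0.5524 -0.0727  0.1653] x [-0.614  0.789  0.001] y [ 0.789  0.614 -0.001] w 0.2213393831671604 f [ 0.1  -0.04  0.07] [-0.053  0.006 -0.019]
```

Emit:
{"name": "play_rows", "arguments": {"increments": [{"dp":[0.03,0.05,0],"delta_rot":[0,0,0.17],"jaw":10},{"dp":[0.06,0.1,0],"delta_rot":[0,0,0.34],"jaw":10},{"dp":[0.09,0.15,0],"delta_rot":[0,0,0.5],"jaw":10},{"dp":[0.12,0.2,0],"delta_rot":[0,0,0.66],"jaw":10},{"dp":[0.146,0.248,0],"delta_rot":[0,0,0.795],"jaw":10},{"dp":[0.146,0.248,0],"delta_rot":[0,0,0.795],"jaw":10},{"dp":[0.146,0.248,0],"delta_rot":[0,0,0.795],"jaw":10}]}}

```text
t: 6.72
tool_pos: [0.5783, -0.0104, 0.1661]
tcp_rot: [0.765, 0.644, -0.0, 0.0]
ft_force: [0.4, -0.1, -0.3]
width: 0.226
```

```bash
python3 st.py;  python3 - <<'E'
from h import *
f=snap("wrist","w5")
E
python3 inhand.py w5.npz; python3 feed.py w5.npz
```

```text
6.725 q [-0.839  0.523  1.005  1.929 -0.53   0.983  0.242] tcp [ 0.5783 -0.0104  0.1661] x [ 0.17   0.985 -0.001] y [ 0.985 -0.17  -0.   ] w 0.22621264167407823 f [ 0.36 -0.08 -0.33] [-0.039 -0.025 -0.002]
-0.018 7 [-0.023  -0.0222 -0.022 ]
-0.012 144 [-0.025  -0.024  -0.0232]
-0.006 157 [-0.0248 -0.0239 -0.0231]
0.0 168 [-0.025 -0.024 -0.023]
0.006 177 [-0.0249 -0.024  -0.023 ]
0.012 179 [-0.025 -0.024 -0.023]
0.018 182 [-0.0249 -0.024  -0.0229]
knob 905 ((561.8629760742188, -109.42469024658203), 12.696901321411133) 0.09582163270226582
ring 567 ((561.0032348632812, -117.8382797241211), 25.589685440063477) 0.07188166768355306
tube 6987 [0.5945 0.0781] 80.15 ends -0.05771560504167916 0.05234890611276044 topz 0.058774671875644724
base ((586.8719482421875, 34.39360046386719), (213.52577209472656, 70.33135986328125), 80.07955932617188)
```

View pics/w5.png

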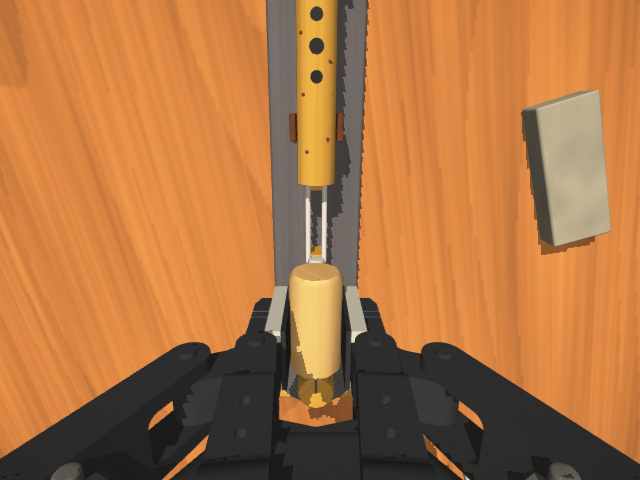

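Run:
```python
from h import *
f=ld("w5.npz");P=cloud(f);s=get_state();r=R(s);L=(P-s["tool_pos"])@r
x,y,d=L[...,0],L[...,1],L[...,2]; z=P[...,2]; v,u=np.mgrid[:480,:640]
t=(z>.05)&(z<.066)&(abs(y)<.03)&(x>.02)&(v<190)
q=L[t];print("tube x",q[:,0].min(),q[:,0].max())
for a in np.arange(.04,.12,.02):
    k=q[abs(q[:,0]-a)<.004];print(a,len(k),k[:,1].min().round(4),k[:,1].max().round(4),np.median(k[k[:,2]<np.percentile(k[:,2],15),1]).round(4))
rod=(z>.031)&(z<.040)&(abs(y)<.02)&(x>.0)&(x<.06)
for a in (.012,.018,.022,.026):
    k=L[rod&(abs(x-a)<.002)];print("rod",a,len(k),np.round(np.sort(k[:,1])[::max(1,len(k)//8)],4))
# rod pixel columns
hsv=cv2.cvtColor(f["pixels"],cv2.COLOR_RGB2HSV)
for vv in (195,205,215,225,235,245):
    row=f["pixels"][vv,295:340].astype(int).min(1);idx=np.where(row>130)[0]+295
    g=pts(f,idx.astype(float),np.full(len(idx),vv,float),.036);l=(g-s["tool_pos"])@r
    print(vv,idx,l[:,0].mean().round(4) if len(idx) else '',l[:,1].round(4))
pl=(d>-.03)&(d<.005)&(abs(y)<.0107)&(abs(x)<.04)&(hsv[...,1]>60)&(v>255)&(v<385)
k=L[pl];print("plug",k[:,0].min(),k[:,0].max())
for a in (-.01,0,.01):
    kk=k[abs(k[:,0]-a)<.002]; top=kk[kk[:,2]<-.022];print(a,kk[:,1].min(),kk[:,1].max(),top[:,1].mean())
```

```text
tube x 0.0322757640374279 0.14233839076712815
0.04 429 -0.0114 0.0129 0.0007
0.06 485 -0.0163 0.0178 0.0007
0.07999999999999999 486 -0.0148 0.0168 0.0007
0.09999999999999999 520 -0.0112 0.0126 0.0009
rod 0.012 57 [-0.0072 -0.0064 -0.0057 -0.0043 -0.0035  0.0053  0.0067  0.0074  0.0082]
rod 0.018 58 [-0.0072 -0.0064 -0.0057 -0.0049 -0.0035  0.0052  0.0059  0.0074  0.0081]
rod 0.022 62 [-0.0072 -0.0064 -0.0057 -0.0049 -0.0035  0.0052  0.0059  0.0067  0.0081]
rod 0.026 101 [-0.0071 -0.0056 -0.0042 -0.0021  0.0001  0.0023  0.0045  0.0059  0.008 ]
195 []  []
205 [305 306 307 308 309 322 323 324 325 326] 0.0144 [-0.0072 -0.0064 -0.0057 -0.005  -0.0042  0.0052  0.006   0.0067  0.0074
  0.0081]
215 [306 307 308 309 310 322 323 324 325 326] 0.0069 [-0.0065 -0.0057 -0.005  -0.0043 -0.0035  0.0053  0.006   0.0067  0.0075
  0.0082]
225 [306 307 308 309 310 322 323 324 325 326] -0.0008 [-0.0065 -0.0058 -0.005  -0.0043 -0.0036  0.0053  0.0061  0.0068  0.0075
  0.0083]
235 [306 307 308 309 310 322 323 324 325 326] -0.0085 [-0.0066 -0.0058 -0.0051 -0.0043 -0.0036  0.0054  0.0061  0.0069  0.0076
  0.0084]
245 [306 307 308 309 310 322 323 324 325] -0.0164 [-0.0066 -0.0059 -0.0051 -0.0044 -0.0036  0.0054  0.0062  0.0069  0.0077]
plug -0.016857748372581922 0.024090424448392066
-0.01 -0.009248025238467837 0.009835676323091583 0.000270935886692999
0 -0.009294914855701568 0.009886533710412634 0.0003092961457851887
0.01 -0.009260700142280144 0.009637337851363894 0.0002550649441094278
```

Run:
```python
from h import *
from scipy.spatial.transform import Rotation as Q
# poses at (approx) picture times from printed states
S={"w1":([.538,.0318,.2314],[-.995,-.103,0]),"w2":([.4836,-.3311,.181],[-.995,-.100,.001]),"w3":([.4875,-.3374,.0175],[-.991,-.135,-.001]),"w4":([.4883,-.3383,.145],[-.991,-.135,-.005]),"w5":([.5783,-.0104,.1661],[.17,.985,-.001])}
for n,(p,x) in S.items():
    x=np.array(x)/np.linalg.norm(x);z0=np.array([0,0,-1.]);y=np.cross(z0,x);y/=np.linalg.norm(y);r=np.stack([x,y,np.cross(x,y)],1)
    T=ld(n+".npz")["T"];print(n,(r.T@(T[:3,3]-p)).round(4),np.degrees(Q.from_matrix(r.T@T[:3,:3]).as_rotvec()).round(2))
```

```text
w1 [ 0.0749  0.0017 -0.1425] [-13.52 -13.58  89.24]
w2 [ 0.0755  0.0009 -0.1418] [-13.47 -13.51  89.31]
w3 [ 0.0748  0.0017 -0.1424] [-13.51 -13.61  89.2 ]
w4 [ 0.0748  0.002  -0.1425] [-13.38 -13.69  89.2 ]
w5 [ 0.0772  0.0002 -0.1425] [-13.53 -13.44  89.23]
```

```bash
python3 st.py
python3 - <<'E'
from h import *
f=snap("wrist","w6");s=get_state();r=R(s);print((r.T@(f["T"][:3,3]-s["tool_pos"])).round(4))
f5=ld("w5.npz");print(f5["T"][:3,3],f["T"][:3,3])
# camera-frame coordinates in fixed hand frame with standard offset
from scipy.spatial.transform import Rotation as Q
Rc=Q.from_rotvec(np.radians([-13.5,-13.55,89.22])).as_matrix();o=np.array([.0749,.0017,-.1425])
for g in(ld("w4.npz"),f5,f):
    v,u=np.mgrid[:480,:640];F=foc(g);Z=g["range_z"]
    L=np.stack([(u-g["cx"])/F*Z,(v-g["cy"])/F*Z,Z],-1)@Rc.T+o
    hsv=cv2.cvtColor(g["pixels"],cv2.COLOR_RGB2HSV);x,y,d=[L[...,i] for i in range(3)]
    pl=(d>-.03)&(d<.005)&(abs(y)<.0107)&(abs(x)<.04)&(hsv[...,1]>60)&(v>255)&(v<385)
    k=L[pl];print("plug",k[:,0].min(),k[:,0].max(),k[:,2].min(), np.median(d[300:340,315]))
    t=(d>.09)&(d<.13)&(abs(y)<.03)&(x>.02)&(v<190)&(v>150);q=L[t]
    if len(q):print("tube",q[:,0].min(),np.percentile(q[:,2],5))
E
python3 st.py
```

```text
6.775 q [-0.839  0.523  1.005  1.929 -0.531  0.983  0.242] tcp [ 0.5784 -0.0104  0.1662] x [ 0.171  0.985 -0.   ] y [ 0.985 -0.171 -0.   ] w 0.22143290198039653 f [ 0.03 -0.21  0.35] [0.042 0.024 0.018]
[ 0.0771  0.     -0.1423]
[0.59164689 0.06573779 0.30850409] [0.5917373 0.065679  0.3086835]
plug -0.019434800275155845 0.021937891360562997 -0.02981159594738314 -0.024384938651089406
plug -0.01921055504971847 0.021738399543875887 -0.02591589969388855 -0.024739241618400312
tube 0.023895778763796692 0.10783077936783635
plug -0.019468017571266677 0.02180496405070778 -0.0265024188011021 -0.024628250489971394
tube 0.023823515501730327 0.10799019943490001
6.825 q [-0.839  0.522  1.005  1.929 -0.531  0.983  0.241] tcp [ 0.5785 -0.0103  0.1663] x [0.171 0.985 0.   ] y [ 0.985 -0.171 -0.   ] w 0.22312543882209482 f [-0.24 -0.44  0.35] [-0.014 -0.039  0.01 ]
```

Emit:
{"name": "play_rows", "arguments": {"increments": [{"dp":[0.004,0.002,0.12],"delta_rot":[0,0,0],"jaw":10},{"dp":[0.004,0.002,0.28],"delta_rot":[0,0,0],"jaw":10},{"dp":[0.004,0.002,0.42],"delta_rot":[0,0,0],"jaw":10},{"dp":[0.004,0.002,0.49],"delta_rot":[0,0,0],"jaw":10},{"dp":[0.004,0.002,0.515],"delta_rot":[0,0,0],"jaw":10},{"dp":[0.004,0.002,0.525],"delta_rot":[0,0,0],"jaw":10},{"dp":[0.004,0.002,0.525],"delta_rot":[0,0,0],"jaw":10}]}}

```text
t: 7.7
tool_pos: [0.58, -0.0083, 0.0358]
tcp_rot: [0.766, 0.643, 0.0, 0.0]
ft_force: [-0.0, -1.3, -0.8]
width: 0.219
```

```bash
python3 st.py;  python3 - <<'E'
from h import *
f=snap("wrist","w7")
E
```

```text
7.7 q [-0.696  0.684  0.81   2.001 -0.72   0.768  0.377] tcp [ 0.58   -0.0083  0.0358] x [0.172 0.985 0.   ] y [ 0.985 -0.172  0.001] w 0.2191600722105768 f [-0.04 -1.3  -0.76] [ 0.001 -0.019 -0.017]
```

View pics/w7.png

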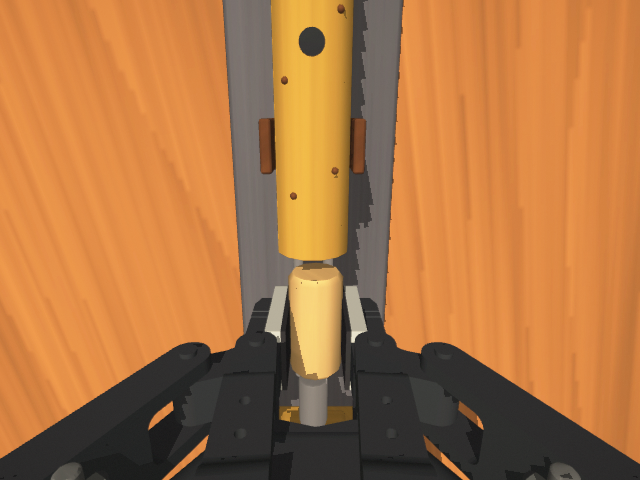

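Run:
```python
from h import *
f=ld("w7.npz")
v,u=np.mgrid[:480,:640];F=foc(f);Z=f["range_z"]
from scipy.spatial.transform import Rotation as Q
Rc=Q.from_rotvec(np.radians([-13.5,-13.55,89.22])).as_matrix();o=np.array([.0754,.0,-.1425])
L=np.stack([(u-f["cx"])/F*Z,(v-f["cy"])/F*Z,Z],-1)@Rc.T+o
x,y,d=[L[...,i] for i in range(3)]
for vv in (200,225,245,252,256,260,262,264,268,275,300,320,340,360,370,376,380,385,395,405,412):
    row=L[vv,280:350];ok=row[abs(row[:,1])<.014]; top=ok[ok[:,2]<ok[:,2].min()+.0006]
    print(vv,"topz",ok[:,2].min().round(4),"x",np.median(top[:,0]).round(4),"y",np.mean(top[:,1]).round(4),"mid z",L[vv,315,2].round(4),L[vv,315,0].round(4))
def cen(m): return m
tu=L[(d>-.03)&(d<.0)&(x>.03)&(x<.1)&(abs(y)<.02)]
print(tu[:,0].min())
# camera T vs state
s=get_state();r=R(s);print((r.T@(f["T"][:3,3]-s["tool_pos"])).round(4))
```

```text
200 topz -0.0228 x 0.0494 y -0.0035 mid z -0.022 0.0492
225 topz -0.1425 x 0.0754 y 0.0 mid z -0.0213 0.0407
245 topz -0.0227 x 0.0341 y -0.0031 mid z -0.0219 0.0339
252 topz -0.1425 x 0.0754 y 0.0 mid z -0.0223 0.0316
256 topz -0.0232 x 0.0305 y -0.001 mid z -0.0221 0.0301
260 topz -0.0227 x 0.0288 y -0.0032 mid z -0.0213 0.0284
262 topz -0.0008 x 0.0195 y -0.0012 mid z 0.0242 0.0097
264 topz -0.009 x 0.0219 y -0.0005 mid z -0.0083 0.0217
268 topz -0.0129 x 0.0219 y -0.0025 mid z -0.0116 0.0215
275 topz -0.0192 x 0.0219 y -0.0045 mid z -0.019 0.0219
300 topz -0.1425 x 0.0754 y 0.0 mid z -0.0245 0.015
320 topz -0.0317 x 0.0114 y -0.0038 mid z -0.0237 0.0069
340 topz -0.0376 x 0.0076 y 0.0052 mid z -0.0245 -0.0006
360 topz -0.04 x 0.0022 y -0.0111 mid z -0.0259 -0.0079
370 topz -0.0407 x -0.001 y -0.0111 mid z -0.0253 -0.0125
376 topz -0.041 x -0.0029 y -0.0111 mid z -0.025 -0.0152
380 topz -0.0419 x -0.0037 y -0.0111 mid z -0.0112 -0.0278
385 topz -0.0418 x -0.0057 y -0.0111 mid z -0.0137 -0.0283
395 topz -0.0158 x -0.0318 y -0.0002 mid z -0.0145 -0.0324
405 topz -0.0156 x -0.0367 y -0.0013 mid z -0.0152 -0.0367
412 topz -0.1425 x 0.0754 y 0.0 mid z -0.0149 -0.0404
0.0300080150717734
[ 7.710e-02  1.000e-04 -1.425e-01]
```

Emit:
{"name": "play_rows", "arguments": {"increments": [{"dp":[-0.004,-0.005,0.005],"delta_rot":[0,0,0],"jaw":10},{"dp":[-0.004,-0.005,0.012],"delta_rot":[0,0,0],"jaw":10},{"dp":[-0.004,-0.005,0.018],"delta_rot":[0,0,0],"jaw":10},{"dp":[-0.004,-0.005,0.021],"delta_rot":[0,0,0],"jaw":10},{"dp":[-0.004,-0.005,0.021],"delta_rot":[0,0,0],"jaw":10}]}}

```text
t: 8.38
tool_pos: [0.5783, -0.0092, 0.0299]
tcp_rot: [0.766, 0.643, 0.0, 0.0]
ft_force: [1.5, -0.8, 1.4]
width: 0.221
```

```bash
python3 st.py;  python3 - <<'E'
from h import *
f=snap("wrist","w8")
E
```

```text
8.375 q [-0.689  0.69   0.801  2.006 -0.728  0.757  0.385] tcp [ 0.5783 -0.0092  0.0299] x [ 0.173  0.985 -0.   ] y [ 0.985 -0.173  0.   ] w 0.22092296612736342 f [ 1.48 -0.8   1.38] [-0.017 -0.245  0.02 ]
```

View pics/w8.png

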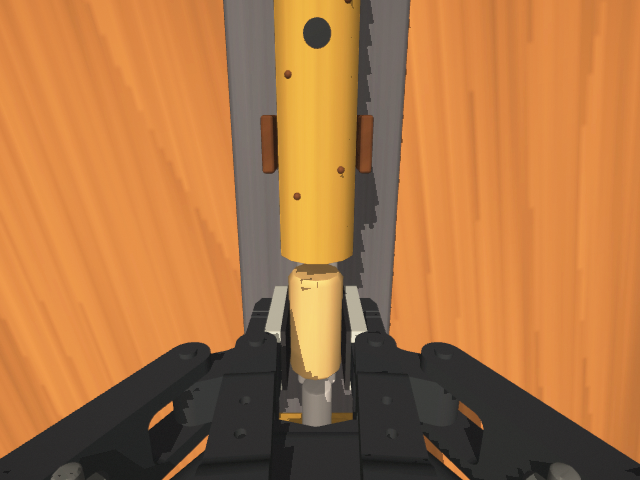

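Emit:
{"name": "play_rows", "arguments": {"increments": [{"dp":[0,0,0],"delta_rot":[0,0,0],"jaw":30},{"dp":[0,0,0],"delta_rot":[0,0,0],"jaw":45},{"dp":[0,0,0],"delta_rot":[0,0,0],"jaw":60},{"dp":[0,0,0],"delta_rot":[0,0,0],"jaw":60},{"dp":[0,0,-0.06],"delta_rot":[0,0,0],"jaw":60},{"dp":[0,0,-0.2],"delta_rot":[0,0,0],"jaw":60},{"dp":[0,0,-0.4],"delta_rot":[0,0,0],"jaw":60},{"dp":[0,0,-0.5],"delta_rot":[0,0,0],"jaw":60}]}}

```text
t: 9.43
tool_pos: [0.5788, -0.0095, 0.158]
tcp_rot: [0.766, 0.643, 0.001, 0.001]
ft_force: [0.2, 0.1, 0.3]
width: 0.601
```

```bash
python3 st.py;  python3 - <<'E'
from h import *
f=snap("wrist","w9")
E
```

```text
9.425 q [-0.833  0.532  0.995  1.937 -0.544  0.967  0.248] tcp [ 0.5788 -0.0095  0.158 ] x [0.173 0.985 0.001] y [ 0.985 -0.173  0.002] w 0.6013266666714964 f [0.21 0.14 0.26] [-0.012  0.018  0.004]
```

View pics/w9.png

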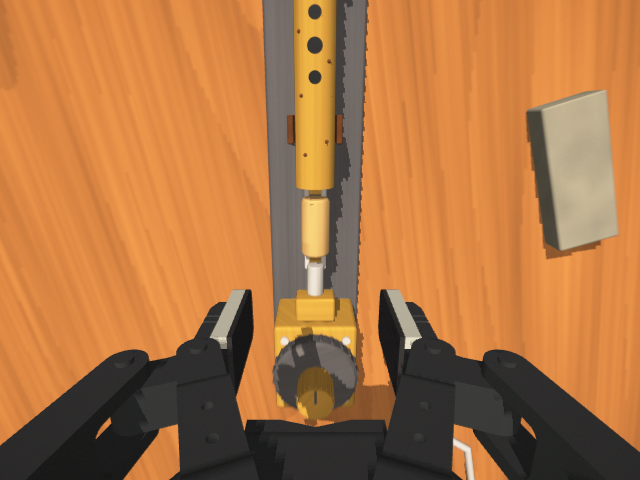

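Emit:
{"name": "play_rows", "arguments": {"increments": [{"dp":[-0.08,0,0],"delta_rot":[0,0,-0.16],"jaw":60},{"dp":[-0.2,0,0],"delta_rot":[0,0,-0.32],"jaw":60},{"dp":[-0.32,0,0],"delta_rot":[0,0,-0.48],"jaw":60},{"dp":[-0.4,0,0],"delta_rot":[0,0,-0.64],"jaw":60},{"dp":[-0.411,0,0],"delta_rot":[0,0,-0.8],"jaw":60},{"dp":[-0.411,0,0],"delta_rot":[0,0,-0.95],"jaw":60},{"dp":[-0.411,0,0],"delta_rot":[0,0,-1],"jaw":60},{"dp":[-0.411,0,0],"delta_rot":[0,0,-1],"jaw":60}]}}

```text
t: 10.48
tool_pos: [0.5603, -0.1107, 0.1555]
tcp_rot: [0.342, 0.94, 0.0, 0.0]
ft_force: [0.8, 0.2, -0.2]
width: 0.601
```

```bash
python3 st.py;  python3 - <<'E'
from h import *
f=snap("wrist","w10")
s=get_state();r=R(s);print((r.T@(f["T"][:3,3]-s["tool_pos"])).round(4))
E
python3 feed.py w9.npz; python3 feed.py w10.npz;python3 st.py
```

```text
10.475 q [-0.479  0.416  0.716  1.947 -0.345  0.902  1.284] tcp [ 0.5603 -0.1107  0.1555] x [-0.766  0.643 -0.   ] y [0.643 0.766 0.   ] w 0.6009660797635571 f [ 0.78  0.18 -0.17] [-0.024  0.031 -0.007]
[ 0.0762  0.0014 -0.1426]
knob 1143 ((561.8125610351562, -109.05703735351562), 12.587287902832031) 0.09564976758020272
ring 3407 ((561.6903076171875, -109.10182189941406), 31.56519317626953) 0.07175312753549251
tube 7331 [0.5945 0.0779] 80.13 ends -0.05729643250785317 0.05152229035038883 topz 0.05879378960816174
base ((584.2328491210938, 19.179603576660156), (242.88833618164062, 70.38279724121094), 80.08685302734375)
knob 1470 ((561.5090942382812, -109.2645263671875), 12.593125343322754) 0.09587922977201228
ring 5087 ((561.5549926757812, -109.6164779663086), 31.169086456298828) 0.0718462033265283
tube 6048 [0.5902 0.0642] 80.99 ends -0.043437329846553664 0.04758844595124716 topz 0.05874011980316706
base ((580.2617797851562, -4.3984832763671875), (303.8999938964844, 70.68962097167969), 80.13275146484375)
10.525 q [-0.48   0.416  0.716  1.947 -0.345  0.902  1.284] tcp [ 0.5603 -0.1106  0.1553] x [-0.766  0.643 -0.   ] y [0.643 0.766 0.   ] w 0.6011294771204062 f [ 0.05  0.57 -0.61] [-0.038 -0.012  0.024]
```

View pics/w10.png

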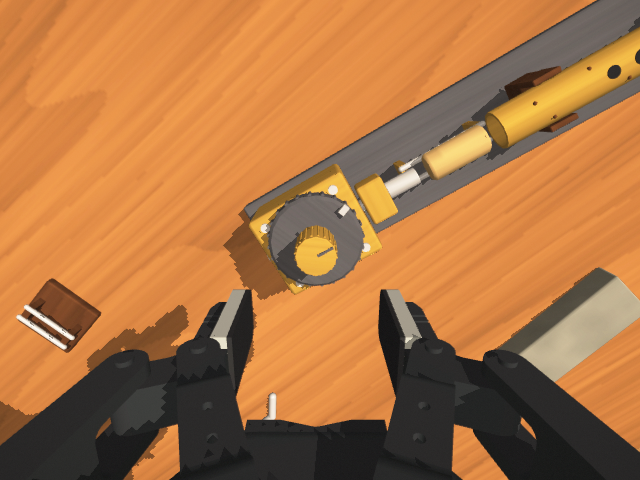

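Emit:
{"name": "play_rows", "arguments": {"increments": [{"dp":[-0.003,0.002,0.1],"delta_rot":[0,0,0],"jaw":60},{"dp":[-0.003,0.002,0.2],"delta_rot":[0,0,0],"jaw":60},{"dp":[-0.003,0.002,0.26],"delta_rot":[0,0,0],"jaw":60},{"dp":[-0.003,0.002,0.28],"delta_rot":[0,0,0],"jaw":60},{"dp":[-0.003,0.002,0.28],"delta_rot":[0,0,0],"jaw":60}]}}

```text
t: 11.15
tool_pos: [0.5614, -0.1106, 0.0851]
tcp_rot: [0.342, 0.94, -0.0, 0.0]
ft_force: [0.4, -0.4, 0.2]
width: 0.597
```

```bash
python3 st.py;  python3 - <<'E'
from h import *
f=snap("wrist","w11")
E
```

```text
11.15 q [-0.415  0.515  0.643  1.99  -0.436  0.775  1.358] tcp [ 0.5614 -0.1106  0.0851] x [-0.767  0.642 -0.   ] y [ 0.642  0.767 -0.   ] w 0.5970930621292835 f [ 0.39 -0.42  0.19] [-0.021 -0.02   0.028]
```

View pics/w11.png

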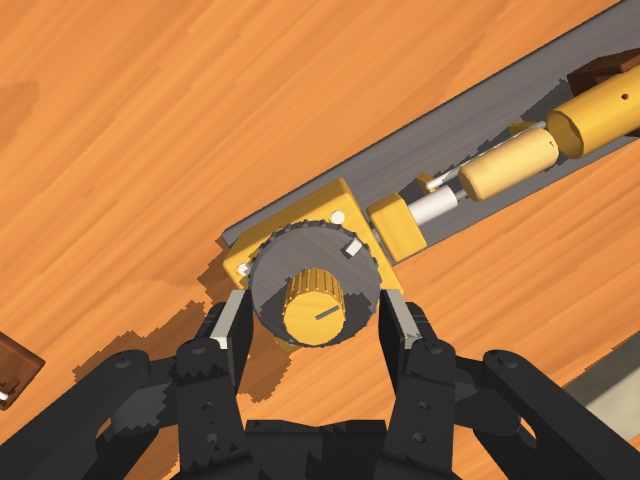

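Emit:
{"name": "play_rows", "arguments": {"increments": [{"dp":[0,0,0.015],"delta_rot":[0,0,0],"jaw":60},{"dp":[0,0,0.026],"delta_rot":[0,0,0],"jaw":50},{"dp":[0,0,0.026],"delta_rot":[0,0,0],"jaw":38},{"dp":[0,0,0.026],"delta_rot":[0,0,0],"jaw":38}], "squeeze": 50}}

```text
t: 11.7
tool_pos: [0.5613, -0.1105, 0.0784]
tcp_rot: [0.342, 0.94, -0.0, -0.0]
ft_force: [-0.4, 0.5, 0.4]
width: 0.378
```

```bash
python3 st.py;  python3 - <<'E'
from h import *
f=snap("wrist","w12")
E
```

```text
11.7 q [-0.408  0.525  0.635  1.993 -0.444  0.763  1.365] tcp [ 0.5613 -0.1105  0.0784] x [-0.767  0.642  0.   ] y [ 0.642  0.767 -0.   ] w 0.37829883215673 f [-0.41  0.54  0.39] [-0.008 -0.029 -0.009]
```

View pics/w12.png

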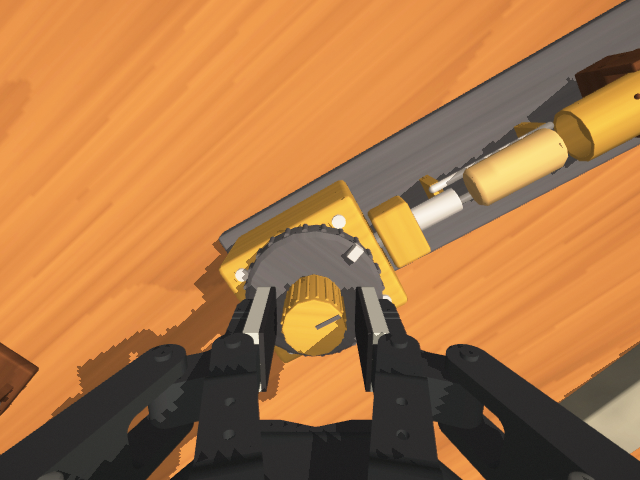

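Emit:
{"name": "play_rows", "arguments": {"increments": [{"dp":[0,0,0],"delta_rot":[0,0,0],"jaw":30},{"dp":[0,0,0],"delta_rot":[0,0,0],"jaw":15},{"dp":[0,0,0],"delta_rot":[0,0,0],"jaw":15},{"dp":[0,0,0],"delta_rot":[0,0,0],"jaw":15}], "squeeze": 50}}

```text
t: 12.25
tool_pos: [0.5609, -0.111, 0.0786]
tcp_rot: [0.342, 0.94, -0.0, -0.0]
ft_force: [-5.2, -2.0, 8.6]
width: 0.258
```

```bash
python3 st.py
```

```text
12.25 q [-0.408  0.524  0.636  1.994 -0.444  0.764  1.365] tcp [ 0.5609 -0.111   0.0786] x [-0.766  0.642  0.   ] y [ 0.642  0.766 -0.   ] w 0.2576385552910562 f [-5.2  -1.99  8.63] [-0.385  1.05  -0.004]
```

Emit:
{"name": "play_rows", "arguments": {"increments": [{"dp":[0,0,0],"delta_rot":[0,0,0.05],"jaw":15},{"dp":[0,0,0],"delta_rot":[0,0,0.15],"jaw":15},{"dp":[0,0,0],"delta_rot":[0,0,0.27],"jaw":15},{"dp":[0,0,0],"delta_rot":[0,0,0.39],"jaw":15},{"dp":[0,0,0],"delta_rot":[0,0,0.51],"jaw":15},{"dp":[0,0,0],"delta_rot":[0,0,0.63],"jaw":15},{"dp":[0,0,0],"delta_rot":[0,0,0.75],"jaw":15},{"dp":[0,0,0],"delta_rot":[0,0,0.8],"jaw":15}]}}

```text
t: 13.25
tool_pos: [0.561, -0.1109, 0.0786]
tcp_rot: [0.695, 0.719, -0.0, 0.0]
ft_force: [-4.1, -1.9, 8.7]
width: 0.26
```

```bash
python3 st.py;  python3 - <<'E'
from h import *
f=snap("wrist","w13")
f=snap("top","t13");im=f["pixels"][195:270,240:430,::-1];cv2.imwrite("pics/t13z.png",cv2.resize(im,None,fx=4,fy=4,interpolation=2))
E
python3 st.py
```

```text
13.25 q [-0.556  0.606  0.855  2.001 -0.628  0.82   0.694] tcp [ 0.561  -0.1109  0.0786] x [-0.033  0.999 -0.   ] y [ 0.999  0.033 -0.   ] w 0.2595924492785398 f [-4.05 -1.92  8.66] [-0.389  0.952  0.055]
13.35 q [-0.556  0.606  0.855  2.001 -0.628  0.819  0.695] tcp [ 0.5611 -0.111   0.0787] x [-0.034  0.999 -0.001] y [ 0.999  0.034 -0.   ] w 0.25291140699847464 f [-4.61 -1.65  9.55] [-0.346  0.988 -0.049]
```

View pics/w13.png

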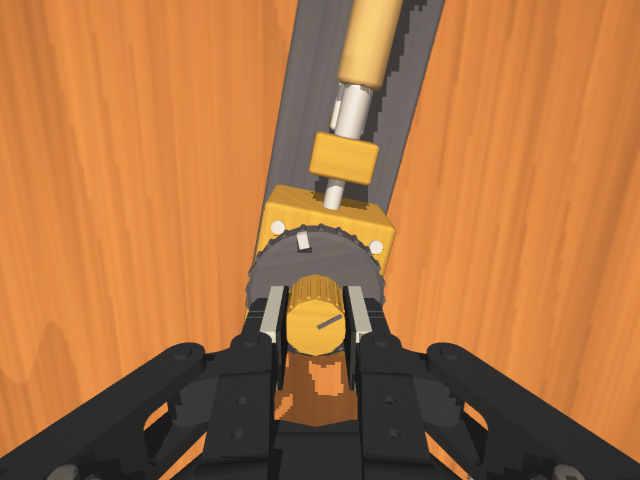

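View pics/t13z.png

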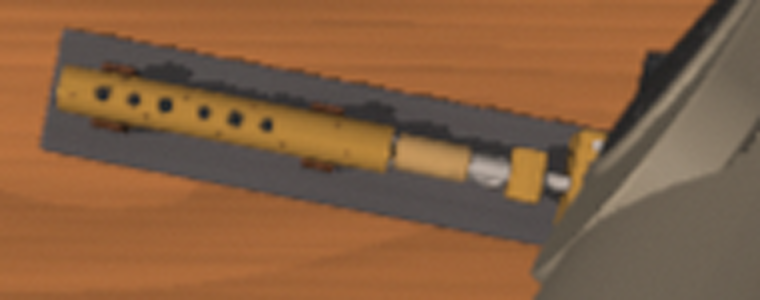

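Emit:
{"name": "play_rows", "arguments": {"increments": [{"dp":[0,0,0],"delta_rot":[0,0,0.05],"jaw":15},{"dp":[0,0,0],"delta_rot":[0,0,0.15],"jaw":15},{"dp":[0,0,0],"delta_rot":[0,0,0.26],"jaw":15},{"dp":[0,0,0],"delta_rot":[0,0,0.37],"jaw":15},{"dp":[0,0,0],"delta_rot":[0,0,0.48],"jaw":15},{"dp":[0,0,0],"delta_rot":[0,0,0.57],"jaw":15},{"dp":[0,0,0],"delta_rot":[0,0,0.62],"jaw":15},{"dp":[0,0,0],"delta_rot":[0,0,0.62],"jaw":15}]}}

```text
t: 14.35
tool_pos: [0.5611, -0.111, 0.0787]
tcp_rot: [0.888, 0.46, -0.0, 0.0]
ft_force: [-2.7, -1.4, 8.2]
width: 0.258
```

```bash
cat > av.py <<'E'
from h import *
import sys
n=int(sys.argv[1]) if len(sys.argv)>1 else 6
A=[]
for i in range(n):
    s=get_state();r=R(s);A.append([s["wrist_torque"][2],np.degrees(np.arctan2(r[1,0],r[0,0])),*s["ft_force"],s["width"],*s["tool_pos"]])
    if i<n-1: grab_frame("top")
A=np.array(A);az=A[:,1].mean();print("t",s["t"],"Mz",A[:,0].round(3),"mean",A[:,0].mean().round(4),"az",az.round(2),"turned",np.radians(140.1-az).round(3),"F",A[:,2:5].mean(0).round(1),"w",A[-1,5].round(3),A[-1,6:].round(4),"j7",s["joint_pos"][6].round(2))
E
python3 av.py 6
```

```text
t 14.6 Mz [-0.01  -0.08  -0.015 -0.05  -0.032 -0.07 ] mean -0.0428 az 54.83 turned 1.488 F [-3.3 -1.7  7.6] w 0.26 [ 0.5611 -0.111   0.0787] j7 0.18
```

Emit:
{"name": "play_rows", "arguments": {"increments": [{"dp":[0,0,0],"delta_rot":[0,0,0.05],"jaw":15},{"dp":[0,0,0],"delta_rot":[0,0,0.1],"jaw":15},{"dp":[0,0,0],"delta_rot":[0,0,0.1],"jaw":15}]}}

```text
t: 14.98
tool_pos: [0.5612, -0.111, 0.0787]
tcp_rot: [0.911, 0.413, -0.0, 0.0]
ft_force: [-4.0, -1.3, 9.0]
width: 0.253
```

```bash
python3 av.py 5
```

```text
t 15.175 Mz [ 0.021 -0.037 -0.041 -0.048 -0.048] mean -0.0302 az 48.83 turned 1.593 F [-3.8 -1.2  7.8] w 0.256 [ 0.5611 -0.111   0.0787] j7 0.1
```

Emit:
{"name": "play_rows", "arguments": {"increments": [{"dp":[0,0,0],"delta_rot":[0,0,0.05],"jaw":15},{"dp":[0,0,0],"delta_rot":[0,0,0.1],"jaw":15},{"dp":[0,0,0],"delta_rot":[0,0,0.1],"jaw":15}]}}

```text
t: 15.55
tool_pos: [0.5611, -0.111, 0.0787]
tcp_rot: [0.931, 0.365, -0.0, 0.0]
ft_force: [-3.7, -2.2, 9.0]
width: 0.258
```

```bash
python3 av.py 5;python3 - <<'E'
from h import *
f=snap("wrist","w14")
E
```

```text
t 15.75 Mz [-0.062 -0.016  0.009  0.008 -0.021] mean -0.0165 az 42.83 turned 1.698 F [-3.5 -2.3  7.6] w 0.259 [ 0.5612 -0.111   0.0787] j7 0.01
```

View pics/w14.png

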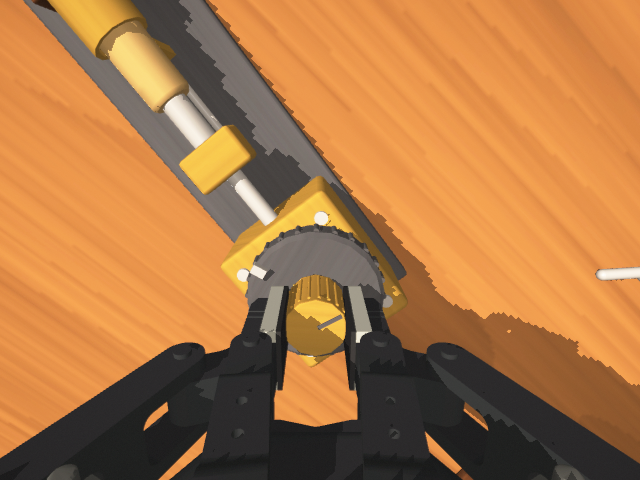

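Emit:
{"name": "play_rows", "arguments": {"increments": [{"dp":[0,0,0],"delta_rot":[0,0,0.05],"jaw":15},{"dp":[0,0,0],"delta_rot":[0,0,0.1],"jaw":15},{"dp":[0,0,0],"delta_rot":[0,0,0.1],"jaw":15}]}}

```text
t: 16.18
tool_pos: [0.5612, -0.111, 0.0787]
tcp_rot: [0.949, 0.316, -0.0, 0.0]
ft_force: [-3.2, -1.8, 7.9]
width: 0.262
```

```bash
python3 av.py 5;python3 - <<'E'
from h import *
f=snap("wrist","w15")
E
```

```text
t 16.375 Mz [0.011 0.004 0.059 0.021 0.   ] mean 0.0191 az 36.83 turned 1.802 F [-3.1 -1.9  7.6] w 0.259 [ 0.5611 -0.111   0.0787] j7 -0.07
```

View pics/w15.png

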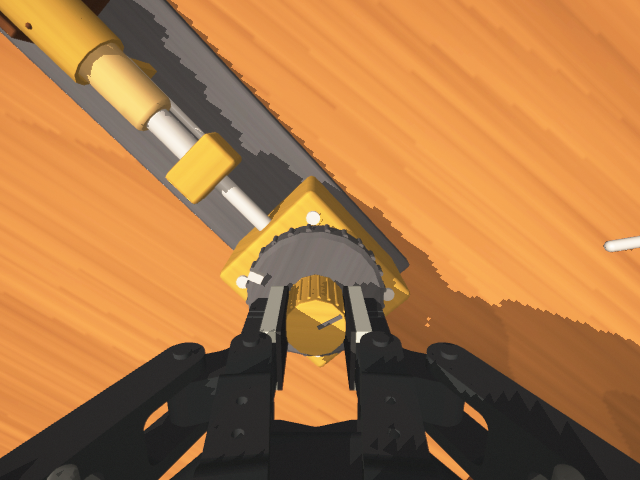

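```bash
cat > nose.py <<'E'
from h import *
import sys
K=np.array([.5612+.0004,-.1109+.0017]);a=np.radians(80.13);d=np.array([np.cos(a),np.sin(a)])
def prof(n,z=.051):
    f=ld(n);hsv=cv2.cvtColor(f["pixels"],cv2.COLOR_RGB2HSV)
    xs=np.arange(-.07,.06,.00025);p=np.c_[K+(xs+.105)[:,None]*d,np.full(len(xs),z)]
    uv=proj(f,p);sat=cv2.remap(hsv[...,1].copy(),uv[:,0].astype(np.float32),uv[:,1].astype(np.float32),1).ravel()
    g=sat<70;segs=[];st=None
    for i in range(len(xs)):
        if g[i] and st is None: st=i
        if (not g[i]) and st is not None:
            if i-st>6: segs.append((round(xs[st]*1000,1),round(xs[i]*1000,1),round((xs[i]-xs[st])*1000,1)))
            st=None
    print(n,segs)
for n in sys.argv[1:]: prof(n)
E
python3 nose.py w9.npz w10.npz w13.npz w14.npz w15.npz
```

```text
w9.npz [(np.float64(-50.2), np.float64(-24.5), np.float64(25.8))]
w10.npz [(np.float64(-49.7), np.float64(-22.7), np.float64(27.0))]
w13.npz [(np.float64(-69.5), np.float64(-56.2), np.float64(13.3)), (np.float64(-37.2), np.float64(-15.7), np.float64(21.5))]
w14.npz [(np.float64(-69.8), np.float64(-43.0), np.float64(26.8)), (np.float64(-24.2), np.float64(-3.0), np.float64(21.3))]
w15.npz [(np.float64(-69.8), np.float64(-41.5), np.float64(28.3)), (np.float64(-22.7), np.float64(-2.7), np.float64(20.0))]
```

Emit:
{"name": "play_rows", "arguments": {"increments": [{"dp":[0,0,0],"delta_rot":[0,0,0.04],"jaw":15},{"dp":[0,0,0],"delta_rot":[0,0,0.08],"jaw":15},{"dp":[0,0,0],"delta_rot":[0,0,0.08],"jaw":15}]}}

```text
t: 16.8
tool_pos: [0.5612, -0.111, 0.0787]
tcp_rot: [0.961, 0.276, -0.0, 0.0]
ft_force: [-2.6, -2.6, 8.6]
width: 0.26
```

```bash
python3 av.py 6;python3 - <<'E'
from h import *
f=snap("wrist","w16")
E
python3 nose.py w14.npz w15.npz w16.npz
```

```text
t 17.05 Mz [0.065 0.079 0.029 0.096 0.014 0.05 ] mean 0.0554 az 32.04 turned 1.886 F [-3.1 -2.2  7.3] w 0.261 [ 0.5612 -0.111   0.0787] j7 -0.14
w14.npz [(np.float64(-69.8), np.float64(-43.0), np.float64(26.8)), (np.float64(-24.2), np.float64(-3.0), np.float64(21.3))]
w15.npz [(np.float64(-69.8), np.float64(-41.5), np.float64(28.3)), (np.float64(-22.7), np.float64(-2.7), np.float64(20.0))]
w16.npz [(np.float64(-70.0), np.float64(-40.2), np.float64(29.8)), (np.float64(-21.5), np.float64(-2.7), np.float64(18.8))]
```

View pics/w16.png

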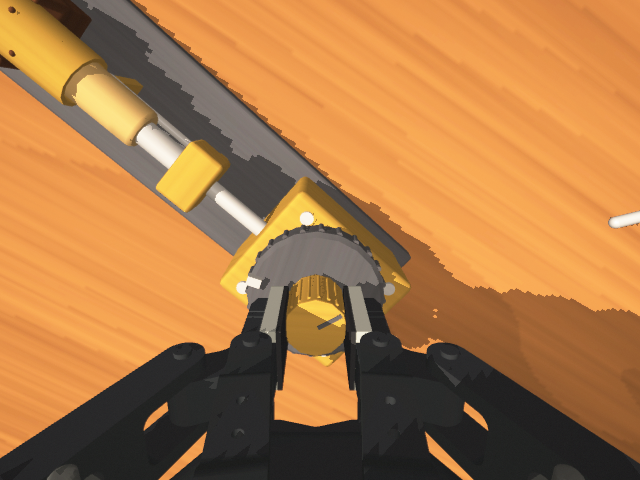

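Emit:
{"name": "play_rows", "arguments": {"increments": [{"dp":[0,0,0],"delta_rot":[0,0,0.04],"jaw":15},{"dp":[0,0,0],"delta_rot":[0,0,0.08],"jaw":15},{"dp":[0,0,0],"delta_rot":[0,0,0.08],"jaw":15},{"dp":[0,0,0],"delta_rot":[0,0,0.08],"jaw":15}]}}

```text
t: 17.6
tool_pos: [0.5611, -0.111, 0.0787]
tcp_rot: [0.972, 0.236, -0.0, 0.0]
ft_force: [-3.2, -1.7, 6.4]
width: 0.259
```

```bash
python3 av.py 12;python3 - <<'E'
from h import *
f=snap("wrist","w17")
E
python3 nose.py w14.npz w17.npz
```

```text
t 18.15 Mz [0.134 0.123 0.124 0.116 0.159 0.146 0.124 0.108 0.139 0.133 0.155 0.149] mean 0.1342 az 27.25 turned 1.97 F [-3.2 -2.1  6.9] w 0.261 [ 0.5612 -0.111   0.0787] j7 -0.21
w14.npz [(np.float64(-69.8), np.float64(-43.0), np.float64(26.8)), (np.float64(-24.2), np.float64(-3.0), np.float64(21.3))]
w17.npz [(np.float64(-70.0), np.float64(-39.2), np.float64(30.8)), (np.float64(-20.2), np.float64(-2.7), np.float64(17.5))]
```

Emit:
{"name": "play_rows", "arguments": {"increments": [{"dp":[0,0,0],"delta_rot":[0,0,0],"jaw":15},{"dp":[0,0,0],"delta_rot":[0,0,0],"jaw":50},{"dp":[0,0,0],"delta_rot":[0,0,0],"jaw":50},{"dp":[0,0,0],"delta_rot":[0,0,0],"jaw":50},{"dp":[0,0,-0.04],"delta_rot":[0,0,0],"jaw":50},{"dp":[0,0,-0.15],"delta_rot":[0,0,0],"jaw":50},{"dp":[0,0,-0.35],"delta_rot":[0,0,0],"jaw":50},{"dp":[0,0,-0.5],"delta_rot":[0,0,0],"jaw":50}]}}

```text
t: 19.2
tool_pos: [0.5613, -0.1108, 0.2056]
tcp_rot: [0.972, 0.235, 0.0, 0.0]
ft_force: [0.7, 0.7, -0.3]
width: 0.495
```

```bash
python3 st.py;python3 - <<'E'
from h import *
f=snap("wrist","w18");snap("side","s18")
K=np.array([.5616,-.1092])
for n in("w10","w18"):
    g=ld(n+".npz");v,u=np.mgrid[:480,:640];p=pts(g,u.ravel().astype(float),v.ravel().astype(float),.075)[:,:2]
    r=np.hypot(*(p-K).T);hsv=cv2.cvtColor(g["pixels"],cv2.COLOR_RGB2HSV).reshape(-1,3)
    m=(r>.02)&(r<.031)&(hsv[:,1]<60)&(hsv[:,2]>150);q=p[m].mean(0)-K
    print(n,m.sum(),(q*1000).round(1),np.degrees(np.arctan2(q[1],q[0])).round(1),np.hypot(*q).round(4))
E
python3 nose.py w14.npz w18.npz
```

```text
19.2 q [-0.824  0.644  1.314  1.912 -0.691  1.146 -0.338] tcp [ 0.5613 -0.1108  0.2056] x [0.889 0.458 0.   ] y [ 0.458 -0.889  0.001] w 0.49495887507081987 f [ 0.69  0.7  -0.3 ] [ 0.018  0.039 -0.064]
w10 125 [ 0.9 17.1] 86.9 0.0172
w18 89 [-10.3  13.9] 126.4 0.0173
w14.npz [(np.float64(-69.8), np.float64(-43.0), np.float64(26.8)), (np.float64(-24.2), np.float64(-3.0), np.float64(21.3))]
w18.npz [(np.float64(-70.0), np.float64(-46.2), np.float64(23.8)), (np.float64(-27.2), np.float64(-5.0), np.float64(22.3))]
```

View pics/w18.png

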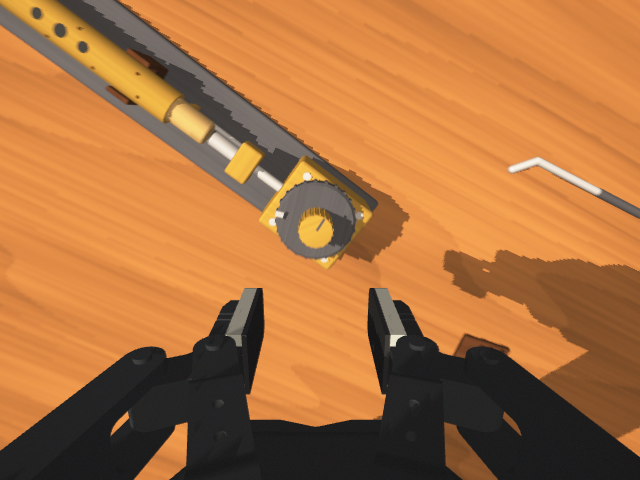

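View pics/s18.png

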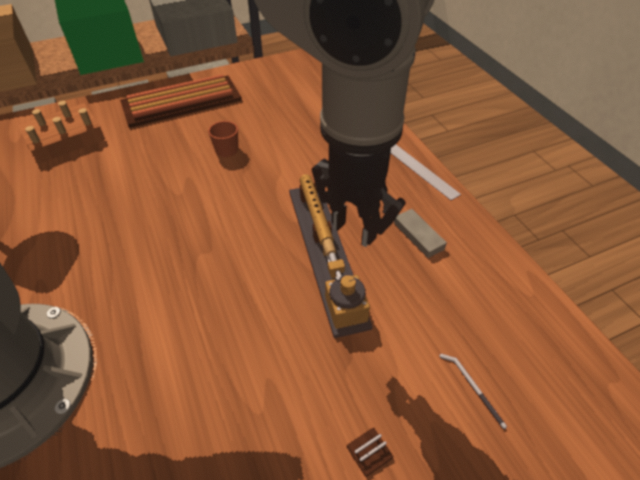

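Run:
```python
from h import *
f=ld("w18.npz");cv2.imwrite("pics/w18z.png",cv2.resize(f["pixels"][80:280,140:400,::-1],None,fx=3,fy=3,interpolation=2))
K=np.array([.5616,-.1092])
for n,uv in(("w10",(342,210)),("w18",(281,215))):
    g=ld(n+".npz");p=pts(g,np.array([float(uv[0])]),np.array([float(uv[1])]),.0745)[0,:2]-K;print(n,(p*1000).round(1),np.degrees(np.arctan2(p[1],p[0])),np.hypot(*p))
```

```text
w10 [-6.3 25.8] 103.78957239619224 0.02660660793812094
w18 [-6.5 24.7] 104.81062291805854 0.025520478044214773
```

View pics/w18z.png

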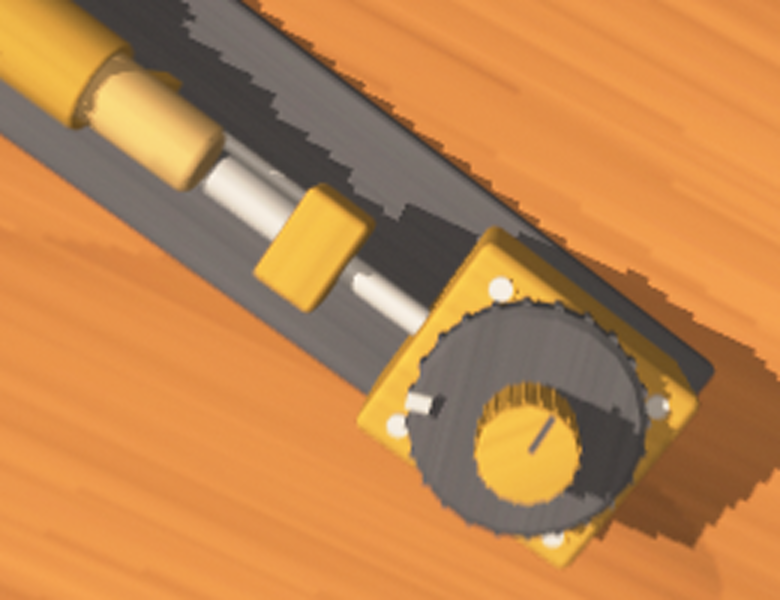

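Run:
```python
from h import *
K=np.array([.5616,-.1092]);a=np.radians(80.13);d=np.array([np.cos(a),np.sin(a)])
for n in ("w16","w17","w18"):
    g=ld(n+".npz");hsv=cv2.cvtColor(g["pixels"],cv2.COLOR_RGB2HSV);P=cloud(g)
    rel=P[...,:2]-K;x=rel@d-.105;y=rel@np.array([-d[1],d[0]]);z=P[...,2]
    m=(abs(y)<.004)&(z>.0515)&(z<.060)&(x>-.012)&(x<.026)
    q=x[m];print(n,m.sum(),"plug rear",q.min().round(4),np.percentile(q,3).round(4), "z",np.median(z[m]).round(4))
```

```text
w16 1424 plug rear -0.0118 -0.0022 z 0.0535
w17 1370 plug rear -0.0117 -0.0024 z 0.0535
w18 450 plug rear -0.0104 -0.0026 z 0.0535
```

```bash
python3 -c "
from cell import *
print(job_done(), get_state()['t'])"
```

```text
the job is handed in; nothing more can be done
the job is handed in; nothing more can be done
```

I took the plug from its rack, laid it on the feed's rods in line with the tube, and let go of it. Then I turned only the inner knob clockwise, about 1.97 rad in one grasp, until the plug was against the stop. I handed the job in at about 19 s. `job_done()` gave no verdict.

- **Push at the stop:** the plug met the stop at about 1.72 rad. I held the push for about 0.9 s, then let go. The nose spring was compressed 3.9 mm, which means about 11.6 N. The rise in wrist torque means about 11 N. Taken without the zero offset I assumed, the noisy torque reading would give only about 7 N. All three are between 6 and 20 N.
- **Plug:** its rear end measured the same before and after release (-2.4 and -2.6 mm in the feed's frame), so it stayed seated, about 10 mm inside the tube.
- **Ram:** it turned back when I let go. My image measurement puts that at about 7 mm. That is more than the spring compression alone, and the changed viewpoint makes the figure uncertain. The nose no longer pushes on the plug, and a small gap may show.
- **Ring:** from the pictures the nib moved no more than about 1° (around 1 mm, within the 2 mm camera accuracy). A first automatic check of the nib disagreed, but its colour mask had also picked up other bright spots, so I measured the nib from its hand-picked pixels instead.
- **Rest of the scene:** in the last side picture the stone, scribe and cup look unmoved, and the gripper was clear at a height of 0.2 m.

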